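# Index a bracket on a spoked dial and swing the keeper over it

## Robot

A 6-joint arm with a two-finger parallel gripper is mounted at the origin on a cart in front of the work surface, level with it; the furniture and walls round the work are solid. World frame = base frame: x ahead of the robot, y to its left, z up, the work surface at z = 0. Lengths are in m, angles in rad, forces in N, time in s.
With the tool pointing down it reaches from about 0.425 to 0.95 m from the base axis. Payload 3.5 kg.
Tool frame: the origin (TCP) lies midway between the tips of the shut fingers; the grasp point (between the pads) lies 19 mm behind it; z points along the fingers, y is the direction in which the jaws open and shut (so a half turn about z gives the same grasp; the last joint's range is limited). The gripper opens to 85 mm and grips with 20 to 120 N. Pads are 22 mm wide; open, the fingers measure 114 mm over their backs; the gripper's body (76 mm by 85 mm) begins 54 mm behind the grasp point. The pads swing forward as they close: fully open they stand 13 mm farther back than shut.
Start: joints at [1.056, 0.286, 1.577, -0, 1.279, -0.15], TCP at [0.241, 0.631, 0.231] pointing down, gripper open.
Joint ranges: [-2.77, 2.77], [-0.9, 2.22], [0.21, 2.48], [-1.53, 4.67], [0.24, 2.81], [-2.84, 2.84]. Speed limits (rad/s): [2.79, 2.79, 3.14, 3.14, 3.14, 3.14].

## Interface

Orientations are given as a unit quaternion [x, y, z, w].
In Python, from plant import * gives the robot as it stands.
- The arm moves only by the shell command python3 -m jog 'ROWS' [FORCE]. ROWS is a JSON object of lists of equal length, an entry for each row: "travel": the shift along the world's x, y, z in mm, a list of three; "dr": the turn, a rotation vector about the world's x, y, z in degrees, a list of three; "jaw": the closure in counts, from 0 (fully open) to 255 (shut). In form: {"travel": [[x, y, z], ...], "dr": [[wx, wy, wz], ...], "jaw": [jaw, ...]}. A call has 1 to 5 rows; each row shifts and turns the commanded pose from where the row before left it; what a row does not reach is not made up. A row lasts 1/12 s, in which the tool goes at most 41.7 mm and 7.16 degrees, less where a joint would pass 70% of its speed; a pose out of reach is approached as far as the arm can. A call is refused whole if a number of a shift passes 41.7 or a number of a turn 7.16, either way. A call with a gripper value outside its range is refused whole. The fingers move at their own pace and stop on an object; FORCE is the grip in N (left out, the last holds). Time passes only in rows, so rows that do not move let the fingers close. It gives the time, the measured TCP pose, the force and the opening at its end, in the units of the state.
- get_state(): the state, without advancing time (a new reading comes with each control period).
- read_camera(name): name is "scene" or "top" or "wrist"; returns the picture (480x640x3 uint8, red, green, blue); there is no depth.
- camera_info(name): a dict with "K" (3x3 intrinsics, pixels), "R" (3x3) and "t" (3): a world point X has camera coordinates R X + t; the wrist camera has in their place "mount" (4x4, takes a point from camera to tool coordinates, whose origin is the TCP and whose axes are the flange's). Camera axes: x right, y down, z forward; pixel columns grow to the right and rows downward; lengths in m; the calibration is good to about 2 mm. A picture is of the moment at which its call begins: read the wrist's pose just before it. camera_info takes no time and is no camera call.
- sign_off(): hands the job in, once; it reports no verdict.
The state is a dict: "time": time; "qpos": joint angles; "dq": joint speeds; "joint_efforts": joint torques, N m; "eef_pos": TCP position; "tcp_rot": TCP orientation; "contact_force": force on the tool from outside, world axes, zero at the start; "wrist_torque": the same for the moment, N m; "opening": opening from 0.0 (shut) to 1.0 (fully open).
Only numpy, scipy, OpenCV 4.12 (cv2) and the standard library are available. Lean on these libraries where they do the work, as an engineer would, in place of code of your own. Each camera call takes 0.05 s, during which the arm holds its last target. There are 200 camera calls.

## Task

Get the bracket on the small spoked turntable ready for the next operation: push on the spokes with a fingertip to turn the table until the upturned end of the bracket points straight at the fixed pointer on the base. Then push the keeper arm round with a finger until it rests against its stop pin, over the bracket. Only push: keep the fingers off the bracket, which stays lying in its nest, leave the loose things around the fixture where they are, and finish with the hand clear.

Things in the scene. Friction and masses are not known exactly. Their poses are not given: they have to be found in the camera images.
- indexer: Bolted-down indexing fixture; cannot move. Origin on the turntable's axis at the table top, z up, +x from the axis towards fixed pointer and keeper post. Grey base plate 285 x 120 x 12 mm, from x = -90 to +195. Turntable: aluminium disc, diameter 150, top at z = 54 mm, four spokes. Highest point: keeper pivot, z = 98 mm
- dial: the turntable: disc, nest and spokes, turning about the vertical axis. Origin on the axis at the table top; z up; its x points outwards along the nest, to the bracket's upturned end, so it must come to lie along the indexer's x. Starts 0.7 to 2.2 rad counterclockwise (from above) of that; turns freely about a full turn either way. Stays where it is left; friction 0.12 N m, about 1.2 N at a spoke
- nest (a point): centre of the nest on the disc's top face (z = 54 mm), 21.5 mm from the axis: the bracket's origin lies here. Site x points outwards along the nest, z up. The nest is two dark rails 7 mm high with a stop at each end
- nest_tip (a point): point on the disc's rim, on top, at the outer end of the nest, 75 mm from the axis; turns with the disc
- index_mark (a point): fixed point above the pointer's line, 75 mm from the axis, z = 54 mm: nest_tip comes here when the bracket points straight at the pointer. The pointer itself is a dark steel bar on the base plate just outside the disc, at indexer x = 88 to 145 mm, top at z = 28 mm, nose towards the axis
- spoke_0 (a point): centre of the black ball (22 mm diameter, 135 mm from the axis, z = 45 mm) on the spoke 45 degrees counterclockwise (from above) of the nest's outer end. All four spokes are level steel rods of 10 mm diameter with centre line at z = 45 mm, free between rim and ball from 75 to 124 mm from the axis; below is base plate (z = 12 mm) or bare table
- spoke_1 (a point): the same on the spoke 135 degrees counterclockwise of the nest's outer end
- spoke_2 (a point): the same on the spoke 225 degrees counterclockwise of the nest's outer end
- spoke_3 (a point): the same on the spoke 315 degrees counterclockwise of the nest's outer end
- bracket: loose dark slotted steel bracket 30 x 102 x 14 mm lying flat (2 mm thick) in the nest, with one end turned up 14 mm (to z = 68 mm) at the rim of the disc, 70 mm from the axis. Origin: centre of its underside; its y axis points to the upturned end
- keeper (a joint): swing of the keeper arm about its vertical post, rad, counterclockwise seen from above. 0: parked beside the turntable; 1.35: home against the stop pin, the arm pointing at the turntable's axis, over the bracket. Starts at 0 to 0.3, stays where left; friction 0.08 N m, about 1.2 N at mid arm. Passes 3 mm above the bracket's upturned end, well above the spokes
- keeper_hinge (a point): keeper arm's pivot axis, at the arm's mid height z = 83 mm, at indexer x = 170 mm. The arm is a dark steel bar 16 mm wide, z = 74 to 92 mm, reaching 123 mm from the pivot; boss of 26 mm diameter at the pivot. Stop pin: 8 mm diameter, top at z = 92 mm, at indexer x = 158, y = -13.5 mm
- keeper_tip (a point): point on the keeper arm's centre line 115 mm from its pivot, at z = 83 mm
- glue_stick: bystander: loose white and green glue stick, 24 x 90 x 24 mm, lying; origin under its centre
- screwdriver: bystander: loose yellow screwdriver, 206 mm long, lying; origin under its centre
- tally_counter: bystander: loose round grey tally counter, 54 x 71 x 20 mm; origin under its centre
- wrench_10: bystander: loose steel wrench, 21 x 144 x 7 mm, lying; origin under its centre

How it is judged:
By the outcome, as a careful person would: the job done as asked, in the order asked, and still so for the second after the job is handed in, with the robot touching nothing.
It also fails if it takes over 64 s, if anything falls off the work surface, if the arm or the gripper's body presses on something with over 40 N, if the wrist force passes 120 N, or if a joint passes its speed limit or range.

## Working session

There is one attempt and no reset: what is moved stays moved. The work goes in short steps, Python scripts to look and compute and a shell command to move; the robot and the scene stay as the last step left them, time stands still between calls to the robot, and variables do not carry over. Pictures are saved under pics/ and viewed, about 8 in all and at most 12, crops included, and the job is handed in when it is done.

```bash
mkdir -p pics; ls
python3 - <<'E'
from plant import *
import cv2
s=get_state();print(s['time'],s['eef_pos'],s['tcp_rot'],s['opening'])
for n in('top','scene'):
    cv2.imwrite(f'pics/{n}0.png',read_camera(n)[:,:,::-1]);c=camera_info(n);print(n,c)
E
```

```text
pics
0.0 [0.24046391 0.63001072 0.22992481] [ 1.81383094e-01  9.83411800e-01 -1.11867864e-03 -3.91829016e-04] 1.0013452303785528
top {'K': array([[548.29150714,   0.        , 328.23826309],
       [  0.        , 548.29150714, 242.22404802],
       [  0.        ,   0.        ,   1.        ]]), 'R': array([[ 0.02131924, -0.9997722 ,  0.00101634],
       [-0.97897571, -0.02108202, -0.20288449],
       [ 0.2028597 ,  0.00333037, -0.97920215]]), 't': array([0.01599156, 0.58716667, 1.26867123])}
scene {'K': array([[551.80036649,   0.        , 328.7352449 ],
       [  0.        , 551.80036649, 248.7011423 ],
       [  0.        ,   0.        ,   1.        ]]), 'R': array([[ 0.88556157, -0.46451036, -0.0032899 ],
       [-0.2765779 , -0.52156284, -0.80714117],
       [ 0.37320955,  0.71568312, -0.59034931]]), 't': array([-0.48985227,  0.23116565,  0.94640429])}
```

View pics/top0.png

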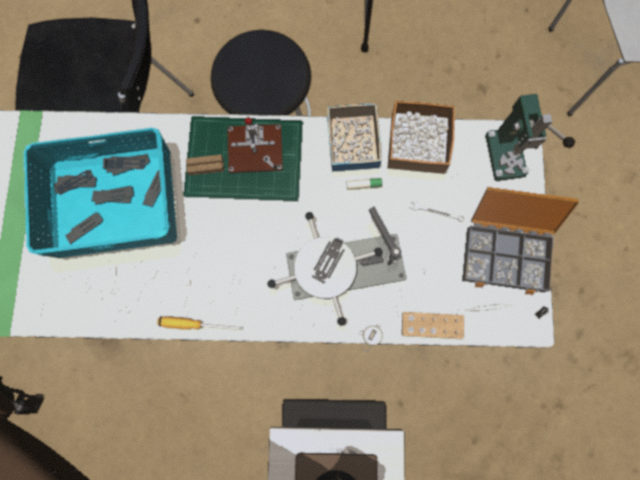

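View pics/scene0.png

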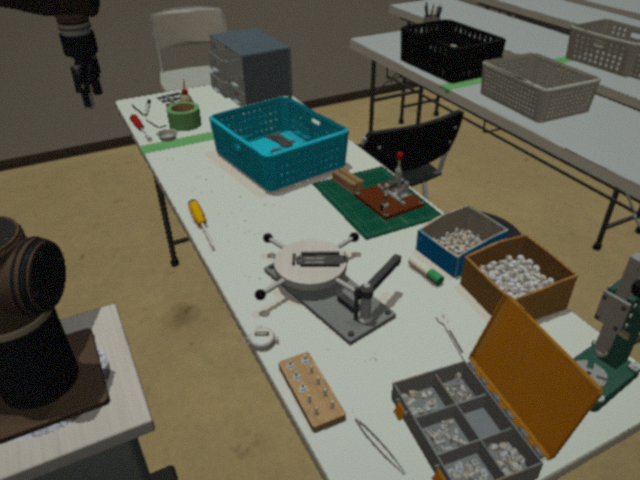

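```bash
cat > h.py <<'E'
from plant import *
import cv2, numpy as np
def ray(n,px,z):
    c=camera_info(n);R,t=c['R'],c['t'];o=-R.T@t
    d=R.T@np.linalg.solve(c['K'],[px[0],px[1],1]);return o+d*(z-o[2])/d[2]
def proj(n,X):
    c=camera_info(n);p=c['K']@(c['R']@np.asarray(X)+c['t']);return p[:2]/p[2]
E
python3 - <<'E'
from h import *
a=cv2.imread('pics/top0.png')
cv2.imwrite('pics/topc.png',cv2.resize(a[190:350,240:440],None,fx=4,fy=3.75*4/3.75,interpolation=cv2.INTER_CUBIC)[:600])
for p in [(309,216),(272,283),(342,321),(378,252)]:print(p,ray('top',p,.045))
g=cv2.cvtColor(a,cv2.COLOR_BGR2GRAY);m=(g<60).astype(np.uint8);m[:190]=0;m[350:]=0;m[:,:240]=0;m[:,440:]=0
n,l,st,ce=cv2.connectedComponentsWithStats(m)
for i in range(1,n):
    if st[i,4]>15:print(st[i],ce[i],ray('top',ce[i],.045))
print(ray('top',(325,267),.054))
E
```

```text
(309, 216) [0.65511281 0.07766217 0.045     ]
(272, 283) [0.48639176 0.16222764 0.045     ]
(342, 321) [ 0.39902765 -0.00822542  0.045     ]
(378, 252) [ 0.56806643 -0.0934464   0.045     ]
[376 249   5   7  22] [378.18181818 252.        ] [ 0.56807599 -0.09389054  0.045     ]
[339 319   6   5  24] [341.375      320.91666667] [ 0.39919259 -0.00673431  0.045     ]
[0.52677318 0.03509726 0.054     ]
```

View pics/topc.png

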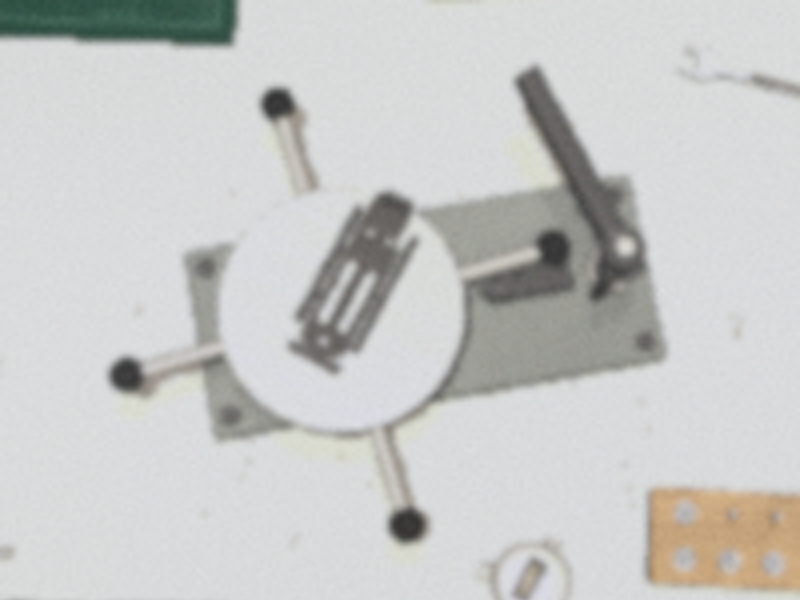

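```bash
cat >> h.py <<'E'
def dial(g,guess,n='top'):
    """ball centroids near guesses (px) -> world pts at z=.045"""
    out=[]
    for p in guess:
        x,y=map(int,p);w=np.clip(95-g[y-8:y+9,x-8:x+9].astype(float),0,None)
        yy,xx=np.mgrid[y-8:y+9,x-8:x+9];out.append(ray(n,((w*xx).sum()/w.sum(),(w*yy).sum()/w.sum()),.045))
    return np.array(out)
E
python3 - <<'E'
from h import *
a=cv2.imread('pics/top0.png');g=cv2.cvtColor(a,cv2.COLOR_BGR2GRAY)
B=dial(g,[(309,216),(272,283),(342,321)]);print(B)
D=[(309.5,215.8),(271.5,283.5),(341.7,321),(378,252.2)]
P=np.array([ray('top',p,.045) for p in D]);c=P.mean(0);d=P-c
print(c,np.hypot(d[:,0],d[:,1]),np.degrees(np.arctan2(d[:,1],d[:,0])))
f=lambda u,v,z:ray('top',(240+u/4,190+v/4),z)
H=[f(205,268,.012),f(230,416,.012),f(645,342,.012)]
print(H); v=H[2]-H[1];w=H[1]-H[0]
print('plate ang',np.degrees(np.arctan2(v[1],v[0])),np.degrees(np.arctan2(w[1],w[0]))+90,np.hypot(*v[:2]),np.hypot(*w[:2]))
hp=f(624,246,.098);tp=f(530,72,.092);print('hinge',hp,'tip',tp,np.linalg.norm(hp-tp))
v=hp-c;print('hinge ang',np.degrees(np.arctan2(v[1],v[0])),np.hypot(*v[:2]))
print(ray('top',(325.5,268),.054))
E
```

```text
[[ 0.6564812   0.07782886  0.045     ]
 [ 0.48533601  0.16383114  0.045     ]
 [ 0.39933608 -0.00673086  0.045     ]]
[0.52684615 0.03471569 0.045     ] [0.13539315 0.13525398 0.13462759 0.13447773] [  17.94851748  107.95439798 -161.72022053  -72.37270604]
[array([0.55697633, 0.12034787, 0.012     ]), array([0.46473121, 0.10170424, 0.012     ]), array([ 0.51623062, -0.15427681,  0.012     ])]
plate ang -78.62482900909144 -78.5738937326393 0.26111011066943624 0.09411029015321269
hinge [ 0.56006441 -0.13091763  0.098     ] tip [ 0.66608765 -0.07576251  0.092     ] 0.1196620843137529
hinge ang -78.6596026128921 0.16893149272509672
[0.52435969 0.03383679 0.054     ]
```

```bash
python3 -m jog '{"travel":[[30,-28,0],[30,-28,0],[30,-28,0],[30,-28,0],[30,-28,0]],"dr":[[0,0,0],[0,0,0],[0,0,0],[0,0,0],[0,0,0]],"jaw":[255,255,255,255,255]}' 40
python3 -m jog '{"travel":[[25,-33,0],[25,-33,0],[25,-33,0],[25,-33,0],[25,-33,0]],"dr":[[0,0,0],[0,0,0],[0,0,0],[0,0,0],[0,0,0]],"jaw":[255,255,255,255,255]}'
```

```text
time: 0.52
eef_pos: [0.3915, 0.489, 0.2307]
tcp_rot: [0.181, 0.983, -0.0, -0.0]
contact_force: [0.8, 0.3, 0.8]
opening: 0.297
time: 0.93
eef_pos: [0.5163, 0.3237, 0.2308]
tcp_rot: [0.181, 0.983, -0.0, -0.0]
contact_force: [1.0, 0.6, -0.1]
opening: -0.002
```

```bash
python3 -m jog '{"travel":[[16,-35,0],[16,-35,0],[16,-35,0],[16,-35,0],[16,-36,0]],"dr":[[0,0,0],[0,0,0],[0,0,0],[0,0,0],[0,0,0]],"jaw":[255,255,255,255,255]}'
python3 -m jog '{"travel":[[16,-37,-20],[0,0,-35],[0,0,-35],[0,0,-30],[0,0,0]],"dr":[[0,0,0],[0,0,0],[0,0,0],[0,0,0],[0,0,0]],"jaw":[255,255,255,255,255]}'
python3 - <<'E'
from h import *
s=get_state();print(s['eef_pos'],s['contact_force'])
cv2.imwrite('pics/w1.png',read_camera('wrist')[:,:,::-1]);print(camera_info('wrist'))
E
```

```text
time: 1.35
eef_pos: [0.5959, 0.1478, 0.2308]
tcp_rot: [0.181, 0.983, -0.0, -0.0]
contact_force: [-0.0, 1.0, -0.4]
opening: -0.001
time: 1.77
eef_pos: [0.6049, 0.1146, 0.1042]
tcp_rot: [0.182, 0.983, -0.002, -0.008]
contact_force: [-1.6, -0.2, -2.0]
opening: -0.001
[0.60494222 0.11457539 0.1041826 ] [-1.57514647 -0.16110212 -1.99684951]
{'K': array([[431.66623766,   0.        , 318.98790618],
       [  0.        , 431.66623766, 237.51935396],
       [  0.        ,   0.        ,   1.        ]]), 'mount': array([[ 6.27541263e-04, -9.50316092e-01, -3.11285931e-01,
         8.01415834e-02],
       [ 9.99999802e-01,  6.09794122e-04,  1.54340325e-04,
         8.10100648e-04],
       [ 4.31482369e-05, -3.11285967e-01,  9.50316287e-01,
        -1.42924489e-01],
       [ 0.00000000e+00,  0.00000000e+00,  0.00000000e+00,
         1.00000000e+00]])}
```

View pics/w1.png

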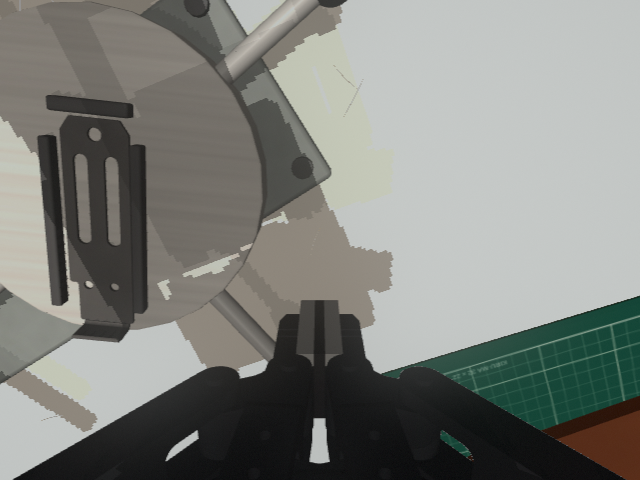

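```bash
python3 -m jog '{"travel":[[8,0,-35],[8,0,-34],[0,0,0],[0,-15,0],[0,-15,0]],"dr":[[0,0,0],[0,0,0],[0,0,0],[0,0,0],[0,0,0]],"jaw":[255,255,255,255,255]}'
python3 -m jog '{"travel":[[0,-14,0],[0,-14,0],[0,-12,0],[0,-12,0],[0,-8,0]],"dr":[[0,0,0],[0,0,0],[0,0,0],[0,0,0],[0,0,0]],"jaw":[255,255,255,255,255]}'
python3 -m jog '{"travel":[[0,-6,0],[0,-4,0],[0,0,0]],"dr":[[0,0,0],[0,0,0],[0,0,0]],"jaw":[255,255,255]}'
python3 - <<'E'
from h import *
a=read_camera('top')[:,:,::-1].copy();cv2.imwrite('pics/top2.png',a)
cv2.imwrite('pics/w2.png',read_camera('wrist')[:,:,::-1])
cv2.imwrite('pics/topc2.png',cv2.resize(a[190:340,240:440],None,fx=4,fy=4,interpolation=cv2.INTER_CUBIC))
E
```

```text
time: 2.23
eef_pos: [0.6282, 0.0851, 0.0468]
tcp_rot: [0.18, 0.984, 0.0, 0.002]
contact_force: [0.5, -0.3, 0.3]
opening: -0.001
time: 2.65
eef_pos: [0.6276, 0.0231, 0.046]
tcp_rot: [0.182, 0.983, -0.0, 0.001]
contact_force: [0.6, 1.2, 2.5]
opening: 0.001
time: 2.9
eef_pos: [0.6259, 0.0139, 0.0434]
tcp_rot: [0.182, 0.983, -0.001, -0.001]
contact_force: [0.9, -0.4, 0.7]
opening: -0.005
```

View pics/topc2.png

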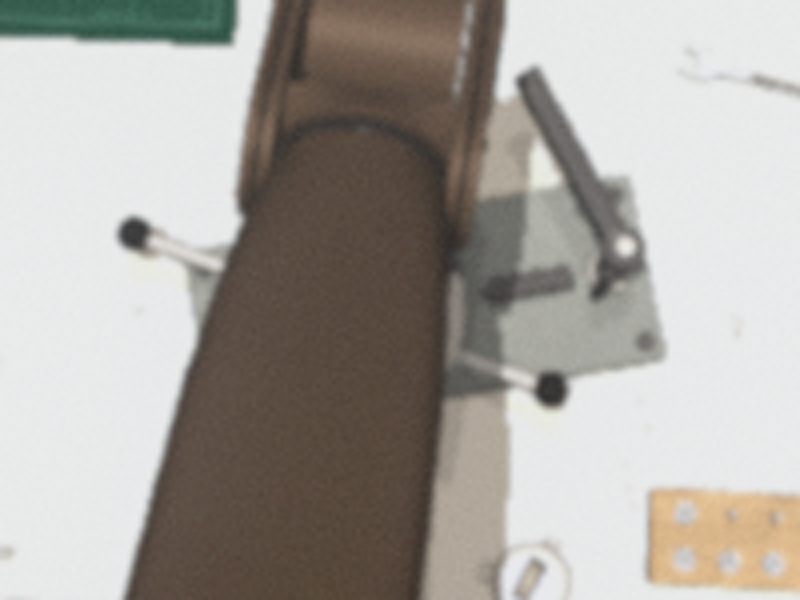

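```bash
cat >> h.py <<'E'
def ang(name,c=(0.5268,0.0347)):
    g=cv2.cvtColor(cv2.imread(name),cv2.COLOR_BGR2GRAY) if isinstance(name,str) else cv2.cvtColor(name,cv2.COLOR_RGB2GRAY)
    m=(g<75).astype(np.uint8);n,l,st,ce=cv2.connectedComponentsWithStats(m);r=[]
    for i in range(1,n):
        if 12<st[i,4]<60:
            p=ray('top',ce[i],.045)[:2]-c
            if abs(np.hypot(*p)-.135)<.006:r.append((np.round(ce[i],1),np.hypot(*p).round(4),np.degrees(np.arctan2(p[1],p[0])).round(2),st[i,4]))
    return r
E
python3 - <<'E'
from h import *
for n in('top0','top2'):
    print(*ang(f'pics/{n}.png'),sep='\n')
for u,v in[(134,233),(551,389)]:
    p=ray('top',(240+u/4,190+v/4),.045)[:2]-[.5268,.0347];print(np.hypot(*p),np.degrees(np.arctan2(p[1],p[0])))
E
```

```text
(array([309. , 215.3]), np.float64(0.1369), np.float64(18.35), np.int32(26))
(array([378.1, 252. ]), np.float64(0.1348), np.float64(-72.2), np.int32(43))
(array([271.4, 283.5]), np.float64(0.1355), np.float64(107.88), np.int32(29))
(array([341.2, 320.8]), np.float64(0.1338), np.float64(-162.15), np.int32(34))
(array([332.1, 213.8]), np.float64(0.1359), np.float64(-5.95), np.int32(36))
(array([273.1, 247.9]), np.float64(0.1365), np.float64(70.33), np.int32(22))
(array([377.4, 286.8]), np.float64(0.1343), np.float64(-109.22), np.int32(34))
(array([320.8, 321.3]), np.float64(0.1297), np.float64(176.67), np.int32(15))
0.13520517484997388 70.51363071849268
0.13556587397650383 -109.493420940619
```

```bash
python3 -m jog '{"travel":[[-2,-5,-3],[-3,-5,-3],[-2,-5,0],[-2,-3,0],[0,0,0]],"dr":[[0,0,0],[0,0,0],[0,0,0],[0,0,0],[0,0,0]],"jaw":[255,255,255,255,255]}'
python3 -m jog '{"travel":[[0,0,0],[0,0,0]],"dr":[[0,0,0],[0,0,0]],"jaw":[255,255]}'
python3 - <<'E'
from h import *
a=read_camera('top').copy();cv2.imwrite('pics/top3.png',a[:,:,::-1]);print(*ang(a),sep='\n')
E
```

```text
time: 3.42
eef_pos: [0.6198, -0.0028, 0.0404]
tcp_rot: [0.181, 0.983, 0.0, 0.003]
contact_force: [1.2, 0.6, 2.3]
opening: 0.004
time: 3.58
eef_pos: [0.6178, -0.0022, 0.0378]
tcp_rot: [0.181, 0.983, 0.0, 0.0]
contact_force: [1.2, 0.2, 1.8]
opening: -0.002
(array([279.7, 235.9]), np.float64(0.1369), np.float64(56.06), np.int32(22))
(array([370.7, 299.4]), np.float64(0.1338), np.float64(-124.03), np.int32(37))
(array([287.8, 311.1]), np.float64(0.1378), np.float64(140.93), np.int32(19))
```

```bash
python3 -m jog '{"travel":[[10,15,0],[10,15,0],[0,0,40],[0,0,40],[0,0,40]],"dr":[[0,0,0],[0,0,0],[0,0,0],[0,0,0],[0,0,0]],"jaw":[255,255,255,255,255]}'
python3 -m jog '{"travel":[[-4,-20,40],[-4,-20,40],[0,-15,0],[0,0,0],[0,0,0]],"dr":[[0,0,0],[0,0,0],[0,0,0],[0,0,0],[0,0,0]],"jaw":[255,255,255,255,255]}'
python3 - <<'E'
from h import *
import json
s=get_state();json.dump([list(s['eef_pos']),list(s['tcp_rot'])],open('w4.json','w'));print(s['eef_pos'],s['time'])
cv2.imwrite('pics/w4.png',read_camera('wrist')[:,:,::-1])
a=read_camera('top').copy();cv2.imwrite('pics/top4.png',a[:,:,::-1]);print(*ang(a),sep='\n')
E
```

```text
time: 4.05
eef_pos: [0.6355, 0.0279, 0.1556]
tcp_rot: [0.181, 0.984, -0.001, -0.004]
contact_force: [1.2, -0.3, 0.1]
opening: 0.005
time: 4.47
eef_pos: [0.6293, -0.0251, 0.2305]
tcp_rot: [0.182, 0.983, 0.0, -0.001]
contact_force: [-0.3, -0.4, -0.6]
opening: -0.0
[ 0.62925091 -0.02507941  0.23048821] 4.4667
(array([279.9, 235.8]), np.float64(0.1366), np.float64(55.85), np.int32(22))
```

View pics/w4.png

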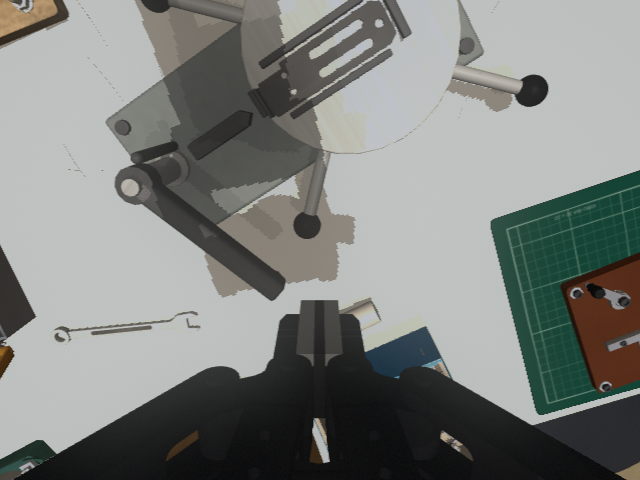

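```bash
cat >> h.py <<'E'
from scipy.spatial.transform import Rotation as Ro
def wray(px,z,pos,q):
    c=camera_info('wrist');M=c['mount'];R=Ro.from_quat(q).as_matrix()
    o=np.array(pos)+R@M[:3,3];d=R@M[:3,:3]@np.linalg.solve(c['K'],[px[0],px[1],1]);return o+d*(z-o[2])/d[2]
E
python3 - <<'E'
from h import *
import json
P,q=json.load(open('w4.json'));a=cv2.imread('pics/w4.png');g=cv2.cvtColor(a,cv2.COLOR_BGR2GRAY)
def ball(x,y,r=20):
    s=(g[y-r:y+r,x-r:x+r]<60).astype(np.uint8)
    n,l,st,ce=cv2.connectedComponentsWithStats(s);i=1+np.argmax(st[1:,4])
    (cx,cy),rr=cv2.minEnclosingCircle(np.argwhere(l==i)[:,::-1].astype(np.float32))
    return ce[i]+[x-r,y-r],(cx+x-r,cy+y-r),rr,st[i,4]
A=[]
for b in[(307,225),(532,90)]:
    r=ball(*b);A.append(wray(r[0],.045,P,q));print(r,A[-1])
v=A[1]-A[0];th=np.degrees(np.arctan2(v[1],v[0]))-135
e=np.radians(th);print('spoke0 ang',th,'nest',th-45,'sep',np.hypot(*v[:2]),'(190.9)','center',A[0][:2]-.135*np.array([np.cos(e),np.sin(e)]),A[1][:2]-.135*np.array([-np.sin(e),np.cos(e)]))
H=[]
for b in[(123,127),(466,46)]:
    r=ball(*b,r=11);print(r);H.append(wray(b,.012,P,q))
print(H);v=H[0]-H[1];print('holes',np.degrees(np.arctan2(v[1],v[0])),np.hypot(*v[:2]))
h=wray((131,187),.098,P,q);t=wray((278,297),.083,P,q);print('hinge',h,'tip',t)
E
```

```text
(array([306.47328244, 225.35687023]), (306.54347801208496, 224.80434799194336), 13.285715103149414, np.int32(524)) [ 0.64160612 -0.03959265  0.045     ]
(array([532.20192308,  90.46153846]), (530.9791660308838, 90.02083396911621), 17.000123977661133, np.int32(728)) [0.60546721 0.14937508 0.045     ]
spoke0 ang -34.17326552133558 nest -79.17326552133558 sep 0.19239237877580556 (190.9) center [0.52991485 0.03623649] [0.52963806 0.03768381]
(array([128.25  , 126.8125]), (126.0, 127.0), 6.082862854003906, np.int32(16))
(array([461.,  52.]), (461.0, 52.0), 1.414313554763794, np.int32(3))
[array([ 0.51940344, -0.15289741,  0.012     ]), array([0.56028221, 0.12332375, 0.012     ])]
holes -98.41826329200347 0.2792296597580348
hinge [ 0.5630463  -0.12908404  0.098     ] tip [ 0.67554195 -0.07445401  0.083     ]
```

Run:
```python
import cv2
a=cv2.imread('pics/w4.png');cv2.imwrite('pics/w4c.png',cv2.resize(a[0:200,100:366],None,fx=3,fy=3,interpolation=cv2.INTER_CUBIC))
```

```text
(no output)
```

View pics/w4c.png

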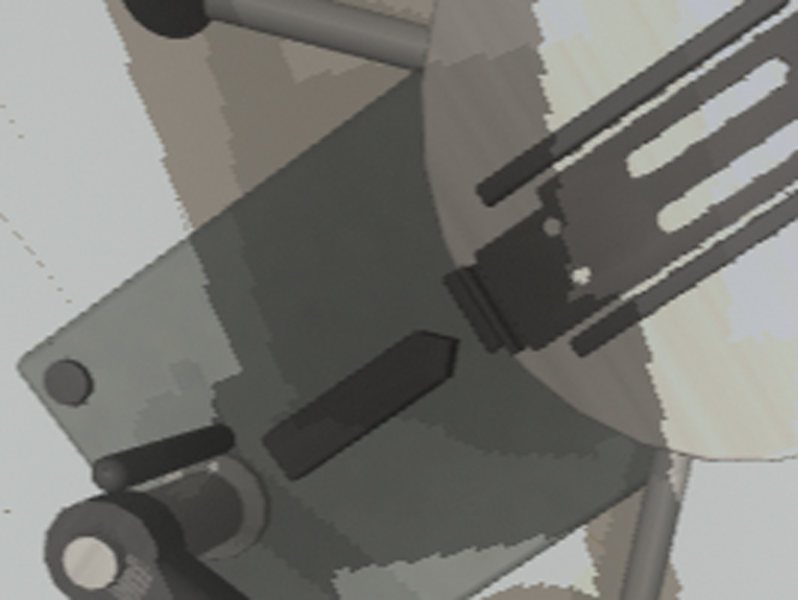

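```bash
python3 -m jog '{"travel":[[10,-37,0],[10,-37,0],[11,-38,0],[0,0,0],[0,0,-35]],"dr":[[0,0,0],[0,0,0],[0,0,0],[0,0,0],[0,0,0]],"jaw":[255,255,255,255,255]}'
python3 -m jog '{"travel":[[0,0,-35],[0,0,-30],[0,0,-30],[0,0,-18],[0,0,0]],"dr":[[0,0,0],[0,0,0],[0,0,0],[0,0,0],[0,0,0]],"jaw":[255,255,255,255,255]}'
python3 -m jog '{"travel":[[0,0,0],[0,0,0]],"dr":[[0,0,0],[0,0,0]],"jaw":[255,255]}'
```

```text
time: 4.98
eef_pos: [0.6651, -0.1394, 0.2029]
tcp_rot: [0.182, 0.983, -0.001, 0.006]
contact_force: [1.5, 0.2, 1.8]
opening: 0.005
time: 5.4
eef_pos: [0.6561, -0.1337, 0.0754]
tcp_rot: [0.181, 0.983, 0.001, -0.008]
contact_force: [-1.1, 0.7, -0.7]
opening: 0.001
time: 5.57
eef_pos: [0.6617, -0.1362, 0.0847]
tcp_rot: [0.181, 0.983, -0.0, 0.0]
contact_force: [0.3, -0.3, 1.2]
opening: 0.002
```

```bash
python3 -m jog '{"travel":[[-6,11,-3],[-7,10,0],[-4,13,0],[-5,14,0],[-8,11,0]],"dr":[[0,0,0],[0,0,0],[0,0,0],[0,0,0],[0,0,0]],"jaw":[255,255,255,255,255]}'
python3 -m jog '{"travel":[[-9,11,0],[-10,8,0],[-11,7,0],[-7,3,0],[0,0,0]],"dr":[[0,0,0],[0,0,0],[0,0,0],[0,0,0],[0,0,0]],"jaw":[255,255,255,255,255]}'
python3 -m jog '{"travel":[[0,0,0]],"dr":[[0,0,0]],"jaw":[255]}'
python3 - <<'E'
from h import *
cv2.imwrite('pics/s5.png',cv2.resize(read_camera('scene')[190:350,220:430,::-1],None,fx=3.5,fy=3.5,interpolation=cv2.INTER_CUBIC))
E
```

```text
time: 5.98
eef_pos: [0.6312, -0.0763, 0.082]
tcp_rot: [0.181, 0.983, -0.0, 0.001]
contact_force: [0.3, -1.1, -0.0]
opening: 0.0
time: 6.4
eef_pos: [0.5926, -0.047, 0.0812]
tcp_rot: [0.181, 0.984, 0.0, -0.001]
contact_force: [-0.1, -0.8, -0.1]
opening: 0.0
time: 6.48
eef_pos: [0.5937, -0.048, 0.0812]
tcp_rot: [0.181, 0.983, 0.0, -0.0]
contact_force: [-0.8, -0.4, 1.1]
opening: 0.003
```

View pics/s5.png

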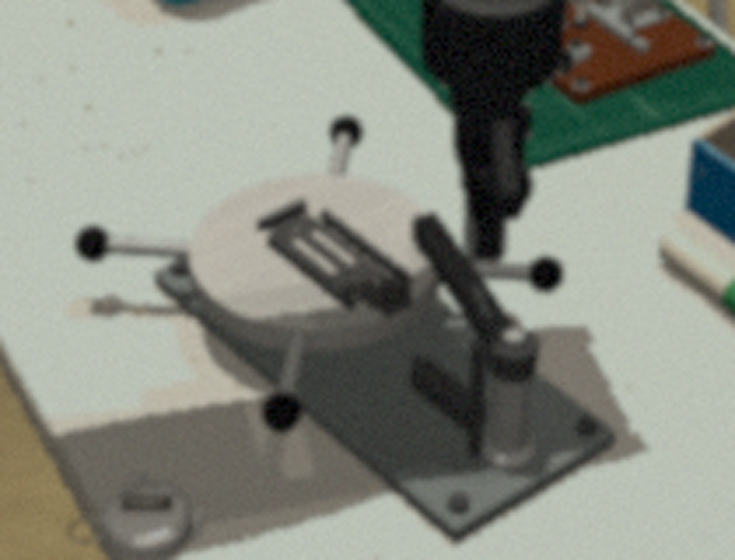

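```bash
python3 -m jog '{"travel":[[-5,2,0],[-5,1,0],[-5,1,0],[-4,1,0],[0,0,0]],"dr":[[0,0,0],[0,0,0],[0,0,0],[0,0,0],[0,0,0]],"jaw":[255,255,255,255,255]}'
for i in 1 2 3; do echo; done
python3 -m jog '{"travel":[[-2,0,0],[0,0,0]],"dr":[[0,0,0],[0,0,0]],"jaw":[255,255]}'
python3 -m jog '{"travel":[[-2,0,0],[0,0,0]],"dr":[[0,0,0],[0,0,0]],"jaw":[255,255]}'
```

```text
time: 6.95
eef_pos: [0.5742, -0.0436, 0.0808]
tcp_rot: [0.182, 0.983, 0.0, -0.001]
contact_force: [-0.1, 0.2, -0.1]
opening: -0.001



time: 7.12
eef_pos: [0.5727, -0.0436, 0.0808]
tcp_rot: [0.181, 0.983, 0.0, -0.0]
contact_force: [0.4, 0.2, -0.3]
opening: 0.003
time: 7.28
eef_pos: [0.5709, -0.0437, 0.0809]
tcp_rot: [0.181, 0.983, 0.0, -0.0]
contact_force: [0.6, -0.4, -0.4]
opening: 0.002
```

```bash
python3 -m jog '{"travel":[[-2,0,0],[0,0,0]],"dr":[[0,0,0],[0,0,0]],"jaw":[255,255]}'
python3 -m jog '{"travel":[[-1,0,0],[0,0,0]],"dr":[[0,0,0],[0,0,0]],"jaw":[255,255]}'
```

```text
time: 7.45
eef_pos: [0.5689, -0.0438, 0.0809]
tcp_rot: [0.181, 0.983, -0.0, -0.0]
contact_force: [-0.0, 0.6, -0.5]
opening: -0.0
time: 7.62
eef_pos: [0.5681, -0.0438, 0.081]
tcp_rot: [0.181, 0.983, -0.0, -0.0]
contact_force: [0.8, -0.8, -0.8]
opening: 0.003
```

```bash
python3 -m jog '{"travel":[[-2,0,0],[0,0,0]],"dr":[[0,0,0],[0,0,0]],"jaw":[255,255]}' | grep -E "eef|force"
python3 -m jog '{"travel":[[-1,0,0],[0,0,0]],"dr":[[0,0,0],[0,0,0]],"jaw":[255,255]}'| grep -E "eef|force"
python3 - <<'E'
from h import *
import json
s=get_state();json.dump([list(s['eef_pos']),list(s['tcp_rot'])],open('w6.json','w'))
cv2.imwrite('pics/w6.png',read_camera('wrist')[:,:,::-1])
E
```

```text
eef_pos: [0.5663, -0.0439, 0.0812]
contact_force: [1.0, 0.3, -0.5]
eef_pos: [0.566, -0.044, 0.0813]
contact_force: [4.0, 0.2, -2.0]
```

View pics/w6.png

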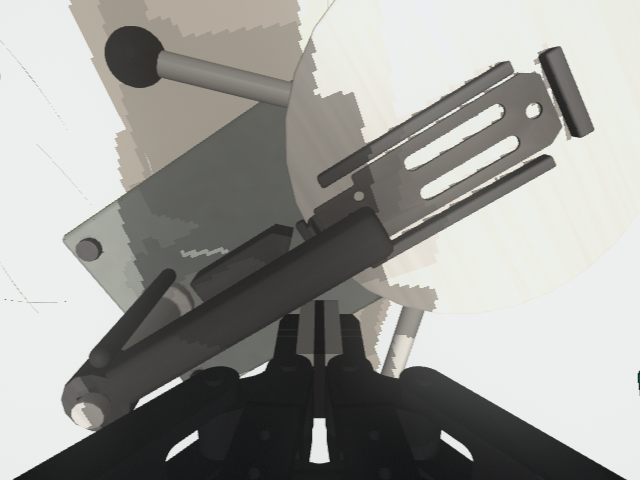

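```bash
python3 -m jog '{"travel":[[-1,0,0],[0,0,0],[0,0,0]],"dr":[[0,0,0],[0,0,0],[0,0,0]],"jaw":[255,255,255]}' | grep -E "eef|force"
python3 -m jog '{"travel":[[15,3,0],[25,5,0],[0,0,35],[0,0,35],[0,0,35]],"dr":[[0,0,0],[0,0,0],[0,0,0],[0,0,0],[0,0,0]],"jaw":[255,255,255,255,255]}'| grep -E "eef|force"
python3 -m jog '{"travel":[[0,0,35],[8,0,10],[0,0,0],[0,0,0]],"dr":[[0,0,0],[0,0,0],[0,0,0],[0,0,0]],"jaw":[255,255,255,255]}'
python3 - <<'E'
from h import *
import json
s=get_state();json.dump([list(s['eef_pos']),list(s['tcp_rot'])],open('w7.json','w'))
cv2.imwrite('pics/w7.png',read_camera('wrist')[:,:,::-1])
a=read_camera('top').copy();cv2.imwrite('pics/top7.png',a[:,:,::-1]);print(*ang(a),sep='\n')
E
```

```text
eef_pos: [0.5659, -0.044, 0.0814]
contact_force: [7.2, 0.1, -3.2]
eef_pos: [0.6026, -0.0354, 0.1849]
contact_force: [0.6, -0.1, 0.7]
time: 9.0
eef_pos: [0.6116, -0.0357, 0.231]
tcp_rot: [0.181, 0.983, -0.0, -0.001]
contact_force: [-0.4, 0.5, 0.0]
opening: -0.002
(array([279.8, 235.9]), np.float64(0.1366), np.float64(55.98), np.int32(21))
(array([293.4, 313. ]), np.float64(0.1335), np.float64(146.58), np.int32(48))
```

View pics/w7.png

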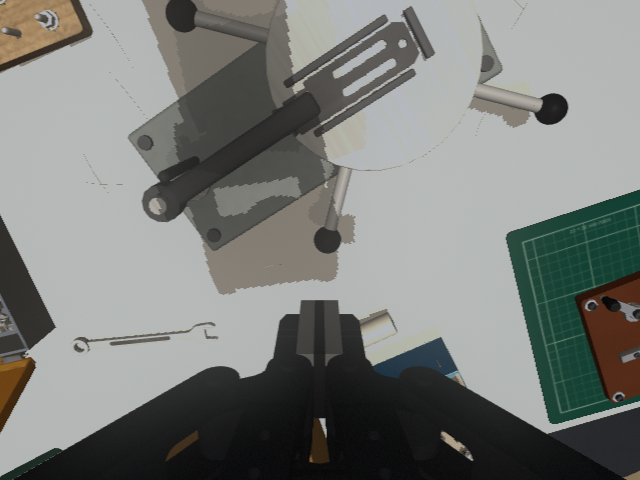

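Run:
```python
from h import *
import json
P,q=json.load(open('w7.json'));g=cv2.cvtColor(cv2.imread('pics/w7.png'),cv2.COLOR_BGR2GRAY)
def ball(x,y):
    r=24;y0=max(y-r,0);l=cv2.connectedComponentsWithStats(cv2.morphologyEx((g[y0:y+r,x-r:x+r]<55).astype(np.uint8),cv2.MORPH_OPEN,np.ones((11,11),np.uint8)))
    i=1+np.argmax(l[2][1:,4]);return l[3][i]+[x-r,y0]
A=[wray(ball(*b),.045,P,q) for b in[(327,240),(550,108),(182,14)]]
f=lambda v:np.degrees(np.arctan2(v[1],v[0]));N=lambda v:np.hypot(*v[:2])
print('nest',f(A[1]-A[0])-180,f(A[1]-A[2])-135,N(A[1]-A[0]),N(A[1]-A[2]))
H=[wray(b,.012,P,q) for b in[(145,142),(487,63),(214,235)]]
print('plate',f(H[2]-H[1]),f(H[0]-H[2])+90,N(H[2]-H[1]),N(H[0]-H[2]))
h=wray((156,206),.098,P,q);c=(A[1]+A[2])/2
t=wray((308,104),.092,P,q);print('hinge dir',f(h-c),N(h-c),'keeper dir',f(t-h)-180,N(t-h))
```

```text
nest -79.22104228631413 -79.01335241309775 0.19295481700138403 0.27270351825557776
plate -78.64151646535447 -78.58364461085088 0.2640200033689027 0.09501611283457176
hinge dir -78.76744206128966 0.17107810260639492 keeper dir -78.31915161472452 0.11889556265582321
```

Dial is within about 0.5° and the keeper is at its stop; both hold with the hand clear.

```bash
python3 -c "
from plant import *
print(sign_off())"
```

```text
the job is handed in; nothing more can be done
None
```

I pushed spoke_0 with the shut fingertips to turn the dial about 52° clockwise. Then I pushed the keeper arm round to its stop pin, drew the hand back and up, and handed the job in at about 9 s of the 64 s.

**Dial:** in the last pictures the nest points at −79.0° to −79.2° in world axes and the pointer line is at −78.6° to −78.8°. That is about 0.4° past straight. I left it because my measurements are only good to about 0.3°.

**Keeper:** the finger stopped moving while the force rose from about 1 N to 7 N, so the arm met its stop pin. After I drew back, the arm pointed at the axis within about 0.5° and lay over the bracket.

**Bracket and loose things:** the bracket is still in its nest and was not touched. The wrench showed no sign of having moved and nothing was pushed near the other loose things, but I did not measure any of their positions before and after.

**Final check:** the hand was clear at z = 0.23 m with no contact force. In the last top picture only two balls were found. One agreed at 56.0°. The other was rejected as a false match: it read 146.6° where spoke_2 should be, at about 145.9°, close to the arm in the picture. No check failed.

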